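# Stow the lidded box behind the hob

## Robot

A 6-joint arm with a two-finger parallel gripper is mounted at the origin on the work surface. World frame = base frame: x ahead of the robot, y to its left, z up, the work surface at z = 0. Lengths are in m, angles in rad, forces in N, time in s.
With the tool pointing down it reaches from about 0.25 to 0.775 m from the base axis. Payload 4 kg.
Tool frame: the origin (TCP) lies at the very end of the fingers, on their centre line; the grasp point (between the pads) lies 19 mm behind it (robot.hold_point_z is the distance from the TCP to the grasp point, in m); z points along the fingers, y is the line along which they close (so a half turn about z gives the same grasp; the last joint's range is limited). The gripper opens to 94 mm and grips with 3 to 60 N. Pads are 16 mm wide; open, the fingers measure 119 mm over their backs; the gripper's body (75 mm by 177 mm) begins 78 mm behind the grasp point.
Start: joints at [-0.103, 0.087, 1.371, -0, 1.684, -0.103], TCP at [0.55, -0, 0.173] pointing down, gripper open.
Joint ranges: [-3.1, 3.1], [-0.76, 2.03], [0.27, 2.55], [-1.08, 4.22], [0.17, 2.65], [-2.57, 2.57]. Speed limits (rad/s): [2.79, 2.79, 3.14, 3.14, 3.14, 3.14].

## Interface

Orientations are given as [roll, pitch, yaw] about the fixed x, y, z axes, in that order (R = Rz(yaw) Ry(pitch) Rx(roll)).
In Python, from bench import robot gives the robot as it stands.
- The arm moves only by the tool carry_out, never from a script. Its argument "steps" is a list of rows, each a list of 3 entries, a list of its own where there are three numbers: the shift along the tool's x, y, z in m, then the turn about the tool's z in units of 10 degrees (1.0 is 10 degrees), then the closure, from -1 (fully open) to 1 (shut). In form: [[[tx, ty, tz], roll, jaw], ...]. A call has 1 to 10 rows; each row is the pose to reach, as a shift and turn from the pose commanded when the call began, along the tool's axes at that moment; what a row does not reach only later rows make up. A row lasts 1/8 s, in which the tool goes at most 62.5 mm and 10.7 degrees, less where a joint would pass 70% of its speed; a pose out of reach is approached as far as the arm can. A call with a gripper value outside its range is refused whole. The fingers move at their own pace and stop on an object; the grip force is fixed at half the most. Time passes only in rows, so rows that repeat a pose let the fingers close. It gives the time, the measured TCP pose, the force, the opening and the grip force at its end, in the units of the state.
- robot.get_obs(): the state, without advancing time (a new reading comes with each control period).
- robot.snapshot(name): name is "scene" or "side" or "wrist"; returns a dict with "image" (480x640x3 uint8, red, green, blue), "z_map" (480x640 float32, m along the optical axis (not along the pixel's ray), 0 where there is no reading), "mtx" (3x3 intrinsics, pixels), "D" ([k1, k2, p1, p2, k3] as OpenCV has them; the pictures are not rectified), "R" (3x3) and "t" (3): a world point X has camera coordinates R X + t. Camera axes: x right, y down, z forward; pixel columns grow to the right and rows downward; lengths in m; the calibration is good to about 2 mm. A picture is of the moment at which its call begins.
- robot.close_job(): hands the job in; it is judged then, once.
The state is a dict: "time": time; "joint_positions": joint angles; "qvel": joint speeds; "joint_torque": joint torques, N m; "tool_pos": TCP position; "ee_rot": TCP orientation; "wrist_force": force on the tool from outside, world axes, zero at the start; "wrist_torque": the same for the moment, N m; "width": finger opening in m; "finger_force": force on a finger pad.
Only numpy, scipy, OpenCV 4.12 (cv2) and the standard library are available. Lean on these libraries where they do the work, as an engineer would, in place of code of your own. Each camera call takes 0.05 s, during which the arm holds its last target. There are 200 camera calls.

## Task

Get the trolley ready to be wheeled away: push the white lidded box, narrow end first, through the tight gap between the induction hob and the lamp base, and on until its leading end sits flat up against the plywood end rail beyond. Only push it with the fingers, keeping it flat on the trolley top - do not grip it, lift it or tip it. Leave the two dishes, the ladle, the chopstick rest and the lamp's switch as they are.

Things in the scene. Friction and masses are not known exactly. Their poses are not given: they have to be found in the camera images.
- box: The piece to push: a loose closed white plastic box with its flush snap lid on, 92 mm wide (own x), 120 mm long (own y), 56 mm high, straight upright sides, 0.25 to 0.5 kg. Origin: centre of its underside; own z up. It starts on the trolley top on the +y side of the gap, its long side turned up to 0.5 rad from the gap's direction and its centre up to 45 mm off the gap's centre line.
- hob: Fixed single-ring induction hob, flat black slab 220 mm (own x) by 200 mm (own y), 50 mm high, nothing on it. Origin: on the trolley top, at the middle of its +x side, which is one wall of the gap; the slab lies on own -x of it. Turned up to 0.08 rad on the trolley.
- lamp: Fixed table lamp. Its grey rectangular base, 120 mm (own x) by 150 mm (own y), 32 mm high, stands square to the hob; the base's -x side is the other wall of the gap. Origin: centre of the base's underside. A thin gooseneck rises from the base's far corner (own x +45, y -50 mm) to 220 mm high and leans away to own +x, ending in a small shade 165 mm from the origin.
- gap_mid (a point): Point on the trolley top in the middle of the gap, 51 mm along the hob's own +x from the hob's origin: halfway between the hob's and the lamp base's facing sides, which are 102 mm apart and parallel to the hob's own y (lamp base up to 20 mm off centre along y). The box goes through along the hob's own -y.
- rail: Fixed plywood end rail of the trolley, a board 840 mm long (own x, parallel to world x), 18 mm thick (own y), 50 mm high. Origin: centre of its underside; its face towards the gap lies 9 mm from the origin on the +y side. Between the gap's far end and this face there is always more than the box's length.
- lamp_switch (a joint): Small steel toggle lever, 20 mm long, of the lamp's switch, on a 10 mm high black block on top of the lamp base at own x +35, y +30 mm. 0 = as found (leaning to -x), 0.8 rad = thrown over. Leave it.
- dish_a: Loose white ceramic dipping dish, 90 mm across, 28 mm high, on the +y side, on the robot's side of the box. Origin: centre of its underside. Leave it.
- dish_b: Loose white ceramic dipping dish of the same size, near the end rail beyond the lamp. Origin: centre of its underside. Leave it.
- rest: Loose glass chopstick rest, bar 60 x 16 x 14 mm, lying near the end rail on the robot's side. Origin: centre of its underside. Leave it.
- ladle: Loose black steel ladle lying on the trolley top at the +y end: round bowl 82 mm across and 34 mm high (origin: centre of the bowl's underside), handle lying 285 mm along its own -x. Leave it.
There are look-alikes about, which are no part of the job. What is meant by the box is not yellow, and is the smaller of those in its own colour.

How it is judged:
By the outcome, as a careful person would: the job done as asked, in the order asked, and still so for the second after the job is handed in, with the robot touching nothing.
It also fails if it takes over 72 s, if anything falls off the work surface, if the arm or the gripper's body presses on something with over 40 N, if the wrist force passes 120 N, or if a joint passes its speed limit or range.

## Working session

There is one attempt and no reset: what is moved stays moved. The work goes in short steps, Python scripts to look and compute and a tool call to move; the robot and the scene stay as the last step left them, time stands still between calls to the robot, and variables do not carry over. Pictures are saved under pics/ and viewed, at most 10 in all, crops included, and the job is handed in when it is done.

Besides the shell and the picture viewer there is one more tool, called after "Call:" by a JSON object that holds its "fn" and its "kwargs", one argument or row to a line. carry_out: Moves the arm, as the interface text tells. Its arguments: {"type":"object","properties":{"steps":{"type":"array","items":{"type":"array"}}},"required":["steps"]}

```bash
mkdir -p pics; ls
cat > h.py <<'E'
import numpy as np, cv2
from bench import robot
def snap(n,fn=None):
    s=robot.snapshot(n)
    if fn: cv2.imwrite('pics/'+fn,s['image'][:,:,::-1])
    return s
def cloud(s):
    h,w=s['z_map'].shape
    u,v=np.meshgrid(np.arange(w),np.arange(h))
    p=cv2.undistortPoints(np.stack([u,v],-1).reshape(-1,1,2).astype(np.float64),s['mtx'],s['D']).reshape(h,w,2)
    z=s['z_map'].astype(float)
    c=np.dstack([p*z[...,None],z])
    X=(c-s['t'])@s['R']   # R^T (c-t)
    X[z==0]=np.nan
    return X
E
python3 - <<'E'
from h import *
for n in ('scene','side'):
    s=snap(n,n+'1.png'); X=cloud(s); np.save(n+'X.npy',X); np.save(n+'I.npy',s['image'])
    print(n,(-s['R'].T@s['t']).round(3),np.nanmin(X,(0,1)).round(3),np.nanmax(X,(0,1)).round(3))
print(robot.get_obs())
E
```

```text
pics
scene [ 0.96  -0.476  1.012] [-2.088 -0.885 -0.772] [1.534 2.115 0.599]
side [ 0.372 -0.777  0.633] [-1.185 -0.372 -0.764] [1.657 2.145 0.57 ]
{'time': 0.1, 'joint_positions': array([-1.03115958e-01,  8.78965114e-02,  1.37209928e+00,  8.72148785e-06,
        1.68358014e+00, -1.03081760e-01]), 'qvel': array([-0.00172727, -0.00087427, -0.00278615, -0.00114086,  0.00097115,
       -0.00035895]), 'joint_torque': array([ 2.25695316e-03, -3.41256917e+01, -3.03301656e+01,  7.19034858e-02,
        3.05556308e-02, -9.49158243e-05]), 'tool_pos': array([5.49447820e-01, 4.70850789e-05, 1.71714796e-01]), 'ee_rot': array([-3.13962079e+00, -2.12700142e-04,  1.57076289e+00]), 'wrist_force': array([ 0.17363952, -0.14527958,  0.2223485 ]), 'wrist_torque': array([-0.07924722,  0.02952891,  0.03296534]), 'finger_force': 0.0, 'width': 0.09349918624194313}
```

View pics/scene1.png

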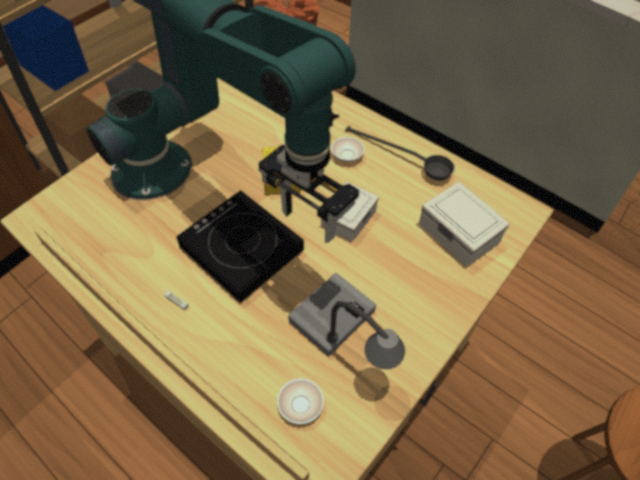

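View pics/side1.png

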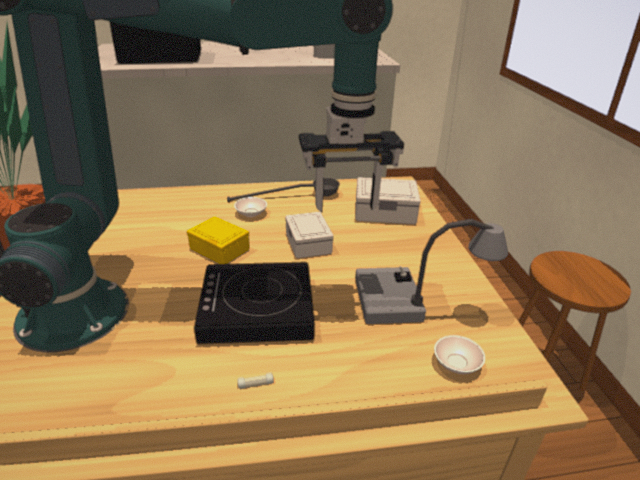

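The scene view shows the hob at (240,245), lamp base at (332,312) and the box partly hidden under the gripper at (352,212). The side view shows the target box at (309,234), a yellow look-alike at (218,240), the larger white one at (387,200), the hob at (257,300), the lamp base at (390,295), and the rail along row ~410.

```bash
cat >> h.py <<'E'
def blob(X,zlo,zhi,x0,x1,y0,y1,mask=None):
    m=(X[...,2]>zlo)&(X[...,2]<zhi)&(X[...,0]>x0)&(X[...,0]<x1)&(X[...,1]>y0)&(X[...,1]<y1)
    if mask is not None: m&=mask
    n,l,st,_=cv2.connectedComponentsWithStats(m.astype(np.uint8),connectivity=4)
    if n<2: return None
    P=X[l==1+np.argmax(st[1:,4])]
    r=cv2.minAreaRect((P[:,:2]*1000).astype(np.float32))
    return r,len(P),np.median(P[:,2])*1000,P
E
python3 - <<'E'
from h import *
for n in ('scene','side'):
    X=np.load(n+'X.npy')
    px=dict(box=(309,234),hob=(230,330-50),lamp=(375,285),yel=(218,235),big=(387,190),dishb=(458,358),rest=(255,381),ladle=(325,187),disha=(250,207),rail=(300,408)) if n=='side' else dict(box=(360,212),hob=(215,255),lamp=(315,315),rail=(150,340),dishb=(300,400),rest=(176,300),disha=(347,150),big=(464,215),ladle=(438,167))
    print(n,{k:(X[v[1],v[0]]*1000).round().tolist() for k,v in px.items()})
    sub=X[::1]
    fl=X[(abs(X[...,2])<.03)&(X[...,0]>.2)&(X[...,0]<.9)]; print('floor z',np.median(fl[:,2]))
E
```

```text
scene {'box': [539.0, 199.0, 56.0], 'hob': [369.0, -103.0, 56.0], 'lamp': [623.0, -66.0, 32.0], 'rail': [415.0, -330.0, 51.0], 'dishb': [711.0, -217.0, 5.0], 'rest': [363.0, -224.0, 13.0], 'disha': [358.0, 387.0, 5.0], 'big': [737.0, 330.0, 80.0], 'ladle': [583.0, 491.0, 9.0]}
floor z 0.00040487785117301694
side {'box': [501.0, 156.0, 58.0], 'hob': [320.0, 6.0, 52.0], 'lamp': [617.0, -20.0, 33.0], 'yel': [292.0, 173.0, 59.0], 'big': [732.0, 322.0, 78.0], 'dishb': [725.0, -215.0, 6.0], 'rest': [360.0, -229.0, 13.0], 'ladle': [595.0, 501.0, 8.0], 'disha': [368.0, 395.0, 9.0], 'rail': [425.0, -322.0, 51.0]}
floor z 0.001141869490385643
```

Run:
```python
from h import *
for n in ('scene','side'):
    X=np.load(n+'X.npy'); print(n)
    for k,a in dict(box=(.048,.066,.42,.60,.07,.28),hob=(.042,.062,.2,.53,-.2,.08),lamp=(.026,.037,.55,.75,-.2,.08),yel=(.045,.066,.2,.4,.05,.28),dishb=(.02,.035,.6,.85,-.3,-.13),disha=(.02,.035,.28,.45,.3,.5),rest=(.008,.02,.3,.45,-.29,-.18),rail=(.045,.056,.0,.9,-.4,-.29)).items():
        b=blob(X,*a)
        if b: 
            P=b[3]; print(k,[np.round(q,1) for q in b[0]],b[1],b[2].round(1),'edges x',(np.percentile(P[:,0],[0,1,99,100])*1000).round(),'y',(np.percentile(P[:,1],[0,1,99,100])*1000).round())
X=np.load('sideX.npy');P=X.reshape(-1,3)
# box top view picture: rasterise
```

```text
scene
box [array([517.1, 207.5]), array([ 72.7, 126.7]), np.float64(12.0)] 737 55.1 edges x [469. 483. 555. 557.] y [145. 147. 264. 268.]
hob [array([369.7, -31.2]), array([202.1, 224.3]), np.float64(85.9)] 6870 50.4 edges x [253. 264. 480. 487.] y [-138. -131.   65.   76.]
lamp [array([642.5, -32.1]), array([151.3, 120. ]), np.float64(85.8)] 2989 31.8 edges x [578. 583. 702. 706.] y [-110. -106.   41.   46.]
yel [array([334.9,  60.4]), array([ 24.2, 130. ]), np.float64(87.7)] 327 50.0 edges x [270. 271. 397. 400.] y [50. 50. 73. 75.]
dishb [array([ 717.5, -223.2]), array([87.4, 87.9]), np.float64(39.6)] 558 26.4 edges x [673. 674. 761. 762.] y [-267. -266. -179. -177.]
disha [array([367. , 376.1]), array([82.8, 92.4]), np.float64(38.8)] 250 25.9 edges x [322. 326. 409. 411.] y [330. 332. 418. 420.]
rest [array([ 361.3, -222.2]), array([60.7, 17.3]), np.float64(6.1)] 168 11.6 edges x [331. 332. 389. 392.] y [-233. -231. -213. -211.]
rail [array([ 409.5, -324.4]), array([ 19.8, 818.7]), np.float64(90.0)] 3361 49.8 edges x [  0.  12. 813. 819.] y [-334. -334. -316. -314.]
side
box [arr
[... 376 characters left out ...]
12. -109.   39.   44.]
yel [array([289.3, 199.3]), array([ 95. , 123.2]), np.float64(45.9)] 1225 56.3 edges x [215. 221. 356. 363.] y [127. 131. 261. 274.]
dishb [array([ 718.1, -224.2]), array([88.2, 87.1]), np.float64(85.6)] 586 26.8 edges x [675. 676. 761. 762.] y [-268. -267. -181. -180.]
disha [array([369. , 372.4]), array([90. , 87.3]), np.float64(60.3)] 259 26.1 edges x [325. 327. 411. 412.] y [326. 329. 416. 418.]
rest [array([ 360.2, -224.1]), array([60.1, 17.3]), np.float64(5.5)] 283 11.6 edges x [330. 330. 389. 390.] y [-233. -233. -215. -213.]
rail [array([ 410.6, -325.5]), array([821.2,  21.7]), np.float64(0.1)] 6379 50.2 edges x [  0.   9. 809. 821.] y [-337. -335. -317. -314.]
```

Call:
{"fn": "carry_out", "kwargs": {
  "steps": [
    [[0.05,-0.03,0],-1,-0.5],
    [[0.1,-0.06,0],-2,-0.5],
    [[0.15,-0.09,0],-3,-0.5],
    [[0.205,-0.14,0],-4,-0.5],
    [[0.205,-0.14,0],-5,-0.5],
    [[0.205,-0.14,0],-6,-0.5],
    [[0.205,-0.14,0],-7,-0.5],
    [[0.205,-0.14,0],-8,-0.5],
    [[0.205,-0.14,0],-8.62,-0.5],
    [[0.205,-0.14,0],-8.62,-0.5]
  ]
}}

```text
time: 1.35
tool_pos: [0.4097, 0.2049, 0.1723]
ee_rot: [-3.141, -0.001, 3.074]
wrist_force: [-0.5, 0.4, -0.2]
width: 0.0703
finger_force: 0.0
```

```bash
cat > m.py <<'E'
from h import *
import sys
a=[float(v) for v in sys.argv[2:]] or [.42,.65,.07,.28]
for n in ('scene','side'):
    s=snap(n,n+sys.argv[1]+'.png'); X=cloud(s)
    b=blob(X,.048,.066,*a)
    if b: print(n,[np.round(q,1) for q in b[0]],b[1],cv2.boxPoints(b[0]).round().tolist())
o=robot.get_obs(); print(o['time'],o['tool_pos'].round(4),o['ee_rot'].round(4),o['wrist_force'].round(1),o['width'])
E
python3 m.py 2
```

```text
scene [array([505.1, 205.7]), array([ 93.9, 124.9]), np.float64(6.7)] 1552 [[451.0, 262.0], [466.0, 138.0], [559.0, 149.0], [545.0, 273.0]]
side [array([504.8, 203.9]), array([ 92.1, 125.8]), np.float64(6.1)] 1053 [[452.0, 261.0], [466.0, 136.0], [557.0, 146.0], [544.0, 271.0]]
1.45 [0.4098 0.2049 0.1725] [-3.1413e+00 -5.0000e-04  3.0736e+00] [ 1.  -0.3  0.2] 0.07047344415345522
```

View pics/side2.png

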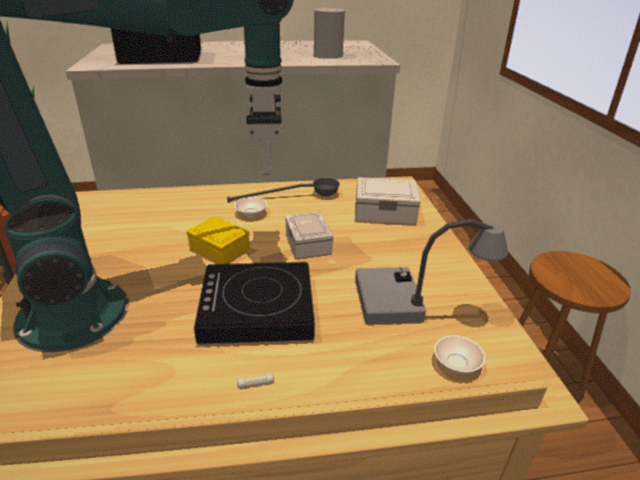

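The side view shows the fingers at (265,160) clear of the box (308,232) and of the yellow box (218,240). Both cameras agree on the box at (505,205) mm, yaw 6.4°. Next I lower the fingers and push the box sideways onto the centre line.

Call:
{"fn": "carry_out", "kwargs": {
  "steps": [
    [[0,0,0.05],0,-0.5],
    [[0,0,0.1],0,-0.5],
    [[0,0,0.15],0,-0.5],
    [[0,0,0.15],0,-0.5],
    [[-0.01,0,0.15],0,-0.5],
    [[-0.02,0,0.15],0,-0.5],
    [[-0.03,0,0.15],0,-0.5]
  ]
}}

```text
time: 2.33
tool_pos: [0.4426, 0.2034, 0.025]
ee_rot: [3.14, 0.004, 3.075]
wrist_force: [-0.7, 0.2, 0.2]
width: 0.0706
finger_force: 0.0
```

Call:
{"fn": "carry_out", "kwargs": {
  "steps": [
    [[-0.005,0,0],0,-0.5],
    [[-0.01,0,0],0,-0.5],
    [[-0.015,0,0],0,-0.5],
    [[-0.02,0,0],0,-0.5],
    [[-0.025,0,0],0,-0.5],
    [[-0.03,0,0],0,-0.5],
    [[-0.036,0,0],0,-0.5],
    [[-0.042,0,0],0,-0.5],
    [[-0.046,0,0],0,-0.5],
    [[-0.046,0,0],0,-0.5]
  ]
}}

```text
time: 3.58
tool_pos: [0.4861, 0.1999, 0.0227]
ee_rot: [-3.142, -0.0, 3.075]
wrist_force: [0.7, -0.3, -0.5]
width: 0.0704
finger_force: 0.0
```

```bash
python3 m.py 3 .45 .65 .07 .3
```

```text
scene [array([505.8, 203.5]), array([ 93.5, 122.7]), np.float64(6.5)] 1382 [[452.0, 259.0], [466.0, 137.0], [559.0, 148.0], [545.0, 270.0]]
side [array([505.6, 202.7]), array([ 93., 124.]), np.float64(6.6)] 898 [[452.0, 259.0], [467.0, 136.0], [559.0, 146.0], [545.0, 270.0]]
3.675 [0.4857 0.1999 0.0227] [-3.1416e+00 -3.0000e-04  3.0752e+00] [-0.7 -0.5 -0.6] 0.07034599068022954
```

View pics/side3.png

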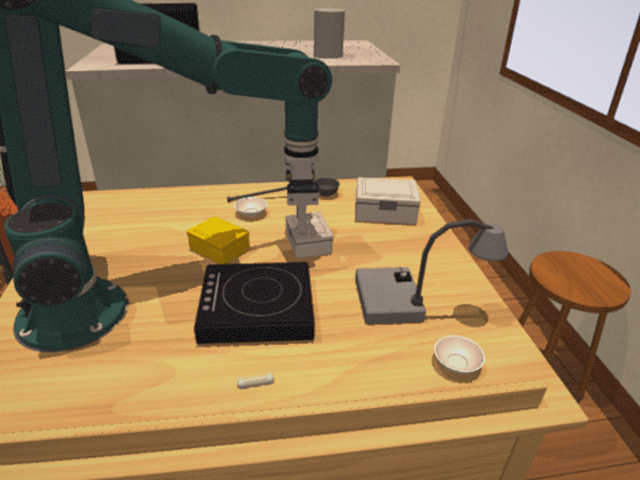

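```bash
python3 m.py 4 .45 .65 .07 .3
```

```text
scene [array([505.8, 204.4]), array([ 94.1, 123.4]), np.float64(6.9)] 1385 [[452.0, 260.0], [466.0, 137.0], [560.0, 149.0], [545.0, 271.0]]
side [array([505., 202.]), array([ 92.3, 123.5]), np.float64(6.6)] 908 [[452.0, 258.0], [466.0, 135.0], [558.0, 146.0], [544.0, 269.0]]
3.775 [0.4857 0.2    0.0228] [-3.1415e+00 -1.0000e-04  3.0754e+00] [-0.3 -0.6 -0.1] 0.07039869204539254
```

Run:
```python
from h import *
for n,c in (('scene',(130,260,270,420)),('side',(150,270,230,380))):
    s=snap(n); X=cloud(s)
    im=s['image'][c[0]:c[1],c[2]:c[3],::-1]
    cv2.imwrite('pics/c5%s.png'%n,cv2.resize(im,(600,500),interpolation=cv2.INTER_CUBIC))
    m=(X[...,2]>.062)&(X[...,2]<.2)&(abs(X[...,0]-.49)<.12)&(abs(X[...,1]-.2)<.12)
    P=X[m]
    for z in np.arange(.06,.14,.01):
        Q=P[(P[:,2]>=z)&(P[:,2]<z+.01)]
        if len(Q): print(n,round(z,2),len(Q),Q.min(0).round(3),Q.max(0).round(3))
a=cv2.imread('pics/c5scene.png');b=cv2.imread('pics/c5side.png')
cv2.imwrite('pics/c5.png',cv2.resize(np.hstack([a,b]),(800,333)))
```

```text
scene 0.06 37 [0.474 0.153 0.062] [0.517 0.248 0.07 ]
scene 0.07 49 [0.474 0.152 0.07 ] [0.5   0.249 0.08 ]
scene 0.08 54 [0.473 0.15  0.08 ] [0.5   0.249 0.09 ]
scene 0.09 47 [0.476 0.152 0.09 ] [0.498 0.246 0.1  ]
scene 0.1 44 [0.475 0.151 0.1  ] [0.498 0.246 0.11 ]
scene 0.11 27 [0.485 0.154 0.111] [0.497 0.245 0.12 ]
scene 0.12 24 [0.478 0.158 0.12 ] [0.497 0.245 0.129]
scene 0.13 12 [0.478 0.157 0.13 ] [0.497 0.245 0.14 ]
scene 0.14 10 [0.483 0.235 0.141] [0.491 0.241 0.149]
side 0.06 19 [0.475 0.152 0.063] [0.491 0.247 0.07 ]
side 0.07 40 [0.475 0.148 0.07 ] [0.491 0.247 0.08 ]
side 0.08 37 [0.474 0.149 0.081] [0.491 0.247 0.09 ]
side 0.09 33 [0.475 0.15  0.091] [0.491 0.237 0.1  ]
side 0.1 26 [0.475 0.15  0.1  ] [0.491 0.157 0.109]
side 0.11 34 [0.475 0.149 0.11 ] [0.491 0.157 0.12 ]
side 0.12 35 [0.475 0.15  0.12 ] [0.493 0.157 0.13 ]
side 0.13 27 [0.475 0.15  0.13 ] [0.493 0.156 0.138]
```

View pics/c5.png

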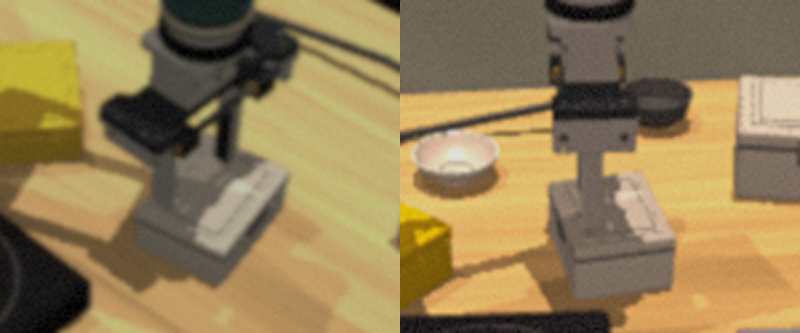

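Run:
```python
from h import *
for n in ('scene','side'):
    s=snap(n); X=cloud(s)
    m=(X[...,2]>.05)&(X[...,2]<.3)&(abs(X[...,0]-.49)<.12)&(abs(X[...,1]-.2)<.14)
    P=X[m]
    for z in np.arange(.11,.22,.01):
        Q=P[(P[:,2]>=z)&(P[:,2]<z+.01)]
        if len(Q): print(n,round(z,2),len(Q),Q.min(0).round(3),Q.max(0).round(3))
    # finger column: pixels with x .474-.495,y .145-.16
    m=(X[...,0]>.47)&(X[...,0]<.50)&(X[...,1]>.14)&(X[...,1]<.162)
    v,u=np.where(m); print(n,[(int(a),int(b),*(X[a,b]*1000).round().astype(int).tolist()) for a,b in list(zip(v,u))[::6]][-20:])
o=robot.get_obs();print(o['joint_positions'].round(3),o['joint_torque'].round(2),o['wrist_force'])
```

```text
scene 0.11 24 [0.485 0.157 0.111] [0.498 0.245 0.12 ]
scene 0.12 26 [0.479 0.157 0.121] [0.498 0.246 0.13 ]
scene 0.13 10 [0.481 0.156 0.13 ] [0.497 0.246 0.139]
scene 0.14 10 [0.483 0.235 0.141] [0.491 0.24  0.149]
scene 0.15 75 [0.449 0.117 0.15 ] [0.524 0.276 0.16 ]
scene 0.16 220 [0.446 0.116 0.16 ] [0.523 0.281 0.17 ]
scene 0.17 253 [0.448 0.113 0.17 ] [0.524 0.281 0.18 ]
scene 0.18 137 [0.445 0.109 0.18 ] [0.524 0.284 0.19 ]
scene 0.19 864 [0.446 0.11  0.19 ] [0.524 0.292 0.2  ]
scene 0.2 134 [0.462 0.111 0.2  ] [0.514 0.273 0.21 ]
scene 0.21 65 [0.463 0.158 0.21 ] [0.505 0.206 0.219]
scene [(220, 322, 470, 143, 25), (220, 328, 489, 142, 41), (221, 323, 475, 142, 26), (221, 329, 491, 144, 37), (222, 324, 478, 141, 25), (222, 330, 493, 146, 33), (223, 325, 478, 145, 18), (223, 331, 498, 142, 37), (224, 327, 487, 142, 24), (225, 323, 474, 144, 8), (225, 329, 492, 144, 23), (226, 325, 481, 142, 12), (226, 331, 496, 146, 21), (227, 326, 483, 144, 8), (228, 322, 473, 140, -1), (228, 328, 488, 145, 7), (229, 327, 484, 147, -3), (230, 326, 484, 142, -1), (231, 327, 489, 141, 0), (232,
[... 522 characters left out ...]
157 0.21 ] [0.505 0.191 0.22 ]
side [(248, 298, 473, 141, 30), (248, 305, 490, 141, 29), (249, 299, 476, 141, 28), (249, 305, 490, 141, 27), (250, 300, 478, 143, 24), (250, 308, 497, 143, 22), (251, 302, 483, 142, 21), (251, 309, 500, 143, 19), (252, 303, 485, 142, 18), (252, 309, 500, 142, 16), (253, 304, 488, 143, 14), (254, 298, 474, 142, 13), (254, 304, 488, 142, 12), (255, 300, 478, 142, 10), (255, 306, 493, 148, 5), (256, 300, 478, 141, 8), (256, 309, 500, 143, 5), (257, 303, 486, 144, 2), (257, 309, 500, 142, 2), (258, 302, 483, 141, 1)]
[ 0.283  0.112  1.647 -0.     1.382 -1.222] [-0.000e+00 -3.285e+01 -2.806e+01  1.000e-02  8.000e-02 -0.000e+00] [-0.42896615  0.29151864 -0.32137046]
```

Run:
```python
from h import *
for n in ('scene','side'):
    X=np.load(n+'X.npy')
    for lab,cx,cy in (('start',.55,0),):
        m=(X[...,2]>.08)&(X[...,2]<.4)&(abs(X[...,0]-cx)<.13)&(abs(X[...,1]-cy)<.06)
        P=X[m]
        for z in np.arange(.14,.33,.01):
            Q=P[(P[:,2]>=z)&(P[:,2]<z+.01)]
            if len(Q): print(n,round(z,2),len(Q),Q.min(0).round(3),Q.max(0).round(3))
```

```text
scene 0.2 19 [ 0.494 -0.008  0.205] [0.6   0.009 0.21 ]
scene 0.21 60 [ 0.49  -0.01   0.211] [0.608 0.01  0.22 ]
scene 0.22 72 [ 0.491 -0.009  0.22 ] [0.609 0.01  0.23 ]
scene 0.23 72 [ 0.491 -0.01   0.23 ] [0.609 0.01  0.24 ]
scene 0.24 71 [ 0.492 -0.01   0.24 ] [0.609 0.01  0.25 ]
scene 0.25 69 [ 0.49  -0.009  0.25 ] [0.61  0.01  0.259]
scene 0.26 48 [ 0.49 -0.01  0.26] [0.607 0.006 0.27 ]
scene 0.27 32 [ 0.491 -0.009  0.27 ] [0.602 0.011 0.28 ]
scene 0.28 19 [ 0.49  -0.01   0.281] [0.502 0.011 0.29 ]
scene 0.29 16 [ 0.499 -0.007  0.29 ] [0.501 0.005 0.3  ]
scene 0.3 124 [ 0.469 -0.033  0.301] [0.631 0.034 0.31 ]
scene 0.31 364 [ 0.47  -0.034  0.31 ] [0.631 0.034 0.32 ]
scene 0.32 310 [ 0.463 -0.034  0.32 ] [0.636 0.035 0.33 ]
side 0.2 13 [ 0.498 -0.011  0.207] [0.602 0.006 0.21 ]
side 0.21 71 [ 0.491 -0.012  0.21 ] [0.609 0.01  0.22 ]
side 0.22 78 [ 0.491 -0.013  0.22 ] [0.609 0.009 0.23 ]
side 0.23 78 [ 0.491 -0.012  0.23 ] [0.609 0.008 0.24 ]
side 0.24 83 [ 0.491 -0.013  0.24 ] [0.608 0.006 0.25 ]
side 0.25 84 [ 0.491 -0.012  0.25 ] [0.609 0.009 0.26 ]
side 0.26 86 [ 0.491 -0.013  0.26 ] [0.609 0.009 0.27 ]
side 0.27 87 [ 0.491 -0.011  0.27 ] [0.61  0.006 0.28 ]
side 0.28 86 [ 0.49  -0.012  0.28 ] [0.61 0.01 0.29]
side 0.29 71 [ 0.491 -0.012  0.29 ] [0.609 0.014 0.3  ]
side 0.3 104 [ 0.47  -0.036  0.3  ] [0.63 0.03 0.31]
side 0.31 454 [ 0.47  -0.036  0.31 ] [0.629 0.029 0.32 ]
side 0.32 434 [ 0.464 -0.037  0.32 ] [0.635 0.021 0.33 ]
```

The cloud shows the true fingertips 34 mm above the reported TCP: 0.206 m seen against 0.172 m reported at the start. So the fingers passed just over the lid without touching. I'll lift, back off, and go 37 mm lower this time while watching the force.

Call:
{"fn": "carry_out", "kwargs": {
  "steps": [
    [[0,0,-0.03],0,-0.5],
    [[0.04,0,-0.03],0,-0.5],
    [[0.078,0,-0.03],0,-0.5],
    [[0.078,0,-0.03],0,-0.5],
    [[0.078,0,0],0,-0.5],
    [[0.078,0,0.02],0,-0.5],
    [[0.078,0,0.037],0,-0.5],
    [[0.078,0,0.037],0,-0.5],
    [[0.064,0,0.037],0,-0.5]
  ]
}}

```text
time: 5.1
tool_pos: [0.4228, 0.2044, -0.0136]
ee_rot: [3.141, 0.001, 3.076]
wrist_force: [0.4, 0.1, 0.3]
width: 0.0703
finger_force: 0.0
```

Call:
{"fn": "carry_out", "kwargs": {
  "steps": [
    [[-0.008,0,0],0,-0.5],
    [[-0.016,0,0],0,-0.5],
    [[-0.023,0,0],0,-0.5],
    [[-0.03,0,0],0,-0.5],
    [[-0.037,0,0],0,-0.5],
    [[-0.044,0,0],0,-0.5],
    [[-0.05,0,0],0,-0.5],
    [[-0.055,0,0],0,-0.5],
    [[-0.06,0,0],0,-0.5],
    [[-0.06,0,0],0,-0.5]
  ]
}}

```text
time: 6.35
tool_pos: [0.4829, 0.2, -0.0142]
ee_rot: [-3.141, 0.002, 3.075]
wrist_force: [-0.3, 0.3, 1.1]
width: 0.0706
finger_force: 0.0
```

```bash
python3 m.py 6 .45 .65 .07 .3
```

```text
scene [array([529.2, 193.5]), array([120.6, 111.9]), np.float64(86.8)] 1675 [[470.0, 136.0], [582.0, 130.0], [588.0, 251.0], [477.0, 257.0]]
side [array([530.5, 192.4]), array([125.5, 109.7]), np.float64(85.5)] 1021 [[471.0, 134.0], [580.0, 125.0], [590.0, 251.0], [481.0, 259.0]]
6.45 [ 0.4826  0.2001 -0.0142] [-3.1416e+00  1.5000e-03  3.0751e+00] [-0.2  0.8 -0.1] 0.07050093242967705
```

Call:
{"fn": "carry_out", "kwargs": {
  "steps": [
    [[-0.004,0,0],0,-0.5],
    [[-0.0085,0,0],0,-0.5],
    [[-0.0085,0,0],0,-0.5],
    [[0.01,0,0],0,-0.5],
    [[0.04,0,0],0,-0.5],
    [[0.06,0,0],0,-0.5],
    [[0.06,0,-0.05],0,-0.5],
    [[0.06,0,-0.11],0,-0.5],
    [[0.06,0,-0.11],0,-0.5]
  ]
}}

```text
time: 7.58
tool_pos: [0.4266, 0.2056, 0.1021]
ee_rot: [3.137, 0.013, 3.075]
wrist_force: [-0.1, 0.5, 0.1]
width: 0.0703
finger_force: 0.0
```

```bash
python3 m.py 7 .45 .65 .07 .3
```

```text
scene [array([546.7, 192.6]), array([120.9,  94.4]), np.float64(86.5)] 1614 [[496.0, 135.0], [590.0, 129.0], [598.0, 250.0], [503.0, 256.0]]
side [array([546.4, 191.6]), array([124.5,  92.1]), np.float64(86.2)] 1049 [[496.0, 133.0], [588.0, 126.0], [596.0, 251.0], [505.0, 257.0]]
7.675 [0.4229 0.2043 0.0965] [3.1408e+00 2.7000e-03 3.0752e+00] [-0.6  0.8 -0.9] 0.07026266957436708
```

The box is now at (546.5, 192) mm, yaw -3.6°, on the centre line. Next I move behind it.

Call:
{"fn": "carry_out", "kwargs": {
  "steps": [
    [[-0.03,0.03,0],1,-0.06],
    [[-0.07,0.06,0],2,-0.06],
    [[-0.1,0.08,0],3,-0.06],
    [[-0.124,0.081,0],4,-0.06],
    [[-0.124,0.081,0],5,-0.06],
    [[-0.124,0.081,0],6,-0.06],
    [[-0.124,0.081,0],7,-0.06],
    [[-0.124,0.081,0],8,-0.06],
    [[-0.124,0.081,0],9,-0.06],
    [[-0.124,0.081,0],9,-0.06]
  ]
}}

```text
time: 8.93
tool_pos: [0.5501, 0.2762, 0.0931]
ee_rot: [-3.138, 0.002, 1.506]
wrist_force: [-0.4, 0.2, -0.6]
width: 0.0497
finger_force: 0.0
```

Call:
{"fn": "carry_out", "kwargs": {
  "steps": [
    [[0,0,0.05],0,-0.06],
    [[0,0,0.1],0,-0.06],
    [[0,0,0.11],0,-0.06],
    [[0,0,0.11],0,-0.06]
  ]
}}

```text
time: 9.43
tool_pos: [0.5508, 0.2766, -0.0147]
ee_rot: [-3.14, 0.001, 1.506]
wrist_force: [0.3, 0.2, 0.4]
width: 0.0499
finger_force: 0.0
```

Call:
{"fn": "carry_out", "kwargs": {
  "steps": [
    [[-0.01,0,0],0,-0.06],
    [[-0.018,0,0],0,-0.06],
    [[-0.025,0,0],0,-0.06],
    [[-0.033,0,0],0,-0.06],
    [[-0.041,0,0],0,-0.06],
    [[-0.049,0,0],0,-0.06],
    [[-0.057,0,0],0,-0.06],
    [[-0.065,0,0],0,-0.06],
    [[-0.07,0,0],0,-0.06],
    [[-0.07,0,0],0,-0.06]
  ]
}}

```text
time: 10.68
tool_pos: [0.546, 0.2056, -0.0148]
ee_rot: [-3.141, 0.002, 1.504]
wrist_force: [0.4, 0.5, 0.5]
width: 0.0498
finger_force: 0.0
```

```bash
python3 m.py 8 .48 .65 .055 .3; python3 m.py 9 .485 .65 .04 .197
```

```text
scene [array([543.1, 145. ]), array([139. ,  95.1]), np.float64(86.0)] 1805 [[491.0, 79.0], [586.0, 72.0], [595.0, 211.0], [501.0, 218.0]]
side [array([542.6, 144.9]), array([143.1,  93.2]), np.float64(85.6)] 1248 [[491.0, 77.0], [584.0, 70.0], [595.0, 213.0], [502.0, 220.0]]
10.775 [ 0.5458  0.2059 -0.015 ] [-3.1400e+00  2.1000e-03  1.5043e+00] [0.3 0.1 0.2] 0.049605577485324556
scene [array([541.5, 137.9]), array([123.3,  93.6]), np.float64(85.9)] 1727 [[490.0, 80.0], [584.0, 73.0], [593.0, 196.0], [499.0, 203.0]]
side [array([541.7, 136.1]), array([125.8,  93.1]), np.float64(86.5)] 1210 [[491.0, 76.0], [584.0, 70.0], [592.0, 196.0], [499.0, 202.0]]
10.875 [ 0.5458  0.2063 -0.015 ] [-3.1402e+00  1.4000e-03  1.5045e+00] [ 0.1 -0.2  0.1] 0.04983222463184725
```

Call:
{"fn": "carry_out", "kwargs": {
  "steps": [
    [[-0.01,0.001,0],0,-0.06],
    [[-0.02,0.001,0],0,-0.06],
    [[-0.03,0.001,0],0,-0.06],
    [[-0.04,0.001,0],0,-0.06],
    [[-0.05,0.001,0],0,-0.06],
    [[-0.06,0.001,0],0,-0.06],
    [[-0.07,0.001,0],0,-0.06],
    [[-0.078,0.001,0],0,-0.06],
    [[-0.085,0.001,0],0,-0.06],
    [[-0.085,0.001,0],0,-0.06]
  ]
}}

```text
time: 12.12
tool_pos: [0.542, 0.1212, -0.014]
ee_rot: [3.141, 0.001, 1.504]
wrist_force: [0.4, -0.3, -0.8]
width: 0.0499
finger_force: 0.0
```

```bash
cat > m2.py <<'E'
# lid by brightness: white top (not black hob, not grey lamp, height 48..66)
from h import *
import sys
y0,y1=float(sys.argv[1]),float(sys.argv[2])
for n in ('scene','side'):
    s=snap(n,n+sys.argv[3]+'.png'); X=cloud(s)
    b=blob(X,.0505,.066,.45,.62,y0,y1,s['image'].min(-1)>60)
    if b: print(n,[np.round(q,1) for q in b[0]],b[1],cv2.boxPoints(b[0]).round().tolist())
o=robot.get_obs(); print(o['time'],o['tool_pos'].round(4),o['ee_rot'].round(4),o['wrist_force'].round(1))
E
python3 m2.py -.06 .111 10
```

```text
scene [array([536.5,  51.2]), array([121.4,  94.6]), np.float64(86.9)] 1841 [[486.0, -7.0], [580.0, -12.0], [587.0, 109.0], [493.0, 114.0]]
side [array([537.4,  51. ]), array([124.6,  92.4]), np.float64(86.3)] 1399 [[487.0, -8.0], [579.0, -14.0], [587.0, 110.0], [495.0, 116.0]]
12.225 [ 0.542   0.1218 -0.0141] [3.1412e+00 4.0000e-04 1.5044e+00] [ 0.1 -0.2 -0.6]
```

Call:
{"fn": "carry_out", "kwargs": {
  "steps": [
    [[-0.01,0,0],0,-0.06],
    [[-0.02,0,0],0,-0.06],
    [[-0.03,0,0],0,-0.06],
    [[-0.04,0,0],0,-0.06],
    [[-0.05,0,0],0,-0.06],
    [[-0.06,0,0],0,-0.06],
    [[-0.07,0,0],0,-0.06],
    [[-0.08,0,0],0,-0.06],
    [[-0.09,0,0],0,-0.06],
    [[-0.09,0,0],0,-0.06]
  ]
}}

```text
time: 13.48
tool_pos: [0.5355, 0.0307, -0.0145]
ee_rot: [-3.141, 0.002, 1.503]
wrist_force: [0.2, 0.1, -0.0]
width: 0.0497
finger_force: 0.0
```

```bash
python3 m2.py -.15 .024 11
```

```text
scene [array([531. , -37.3]), array([124.3,  93.9]), np.float64(86.3)] 2055 [[480.0, -96.0], [574.0, -102.0], [582.0, 22.0], [488.0, 28.0]]
side [array([531.3, -37.8]), array([126.7,  92.6]), np.float64(86.5)] 1786 [[481.0, -98.0], [574.0, -104.0], [581.0, 23.0], [489.0, 28.0]]
13.575 [ 0.5353  0.0314 -0.0148] [-3.1403e+00  1.3000e-03  1.5040e+00] [-0.6 -0.1 -0.6]
```

Call:
{"fn": "carry_out", "kwargs": {
  "steps": [
    [[-0.01,0,0],0,-0.06],
    [[-0.02,0,0],0,-0.06],
    [[-0.03,0,0],0,-0.06],
    [[-0.04,0,0],0,-0.06],
    [[-0.05,0,0],0,-0.06],
    [[-0.06,0,0],0,-0.06],
    [[-0.07,0,0],0,-0.06],
    [[-0.08,0,0],0,-0.06],
    [[-0.09,0,0],0,-0.06],
    [[-0.1,0,0],0,-0.06]
  ]
}}

```text
time: 14.82
tool_pos: [0.5292, -0.0682, -0.0142]
ee_rot: [3.142, 0.0, 1.504]
wrist_force: [0.5, 1.2, -0.8]
width: 0.05
finger_force: 0.6
```

Call:
{"fn": "carry_out", "kwargs": {
  "steps": [
    [[-0.01,0,0],0,-0.06],
    [[-0.02,0,0],0,-0.06],
    [[-0.03,0,0],0,-0.06],
    [[-0.04,0,0],0,-0.06],
    [[-0.05,0,0],-0.05,-0.06],
    [[-0.06,0,0],-0.15,-0.06],
    [[-0.068,0,0],-0.25,-0.06],
    [[-0.076,0,0],-0.35,-0.06],
    [[-0.084,0,0],-0.38,-0.06],
    [[-0.09,0,0],-0.38,-0.06]
  ]
}}

```text
time: 16.08
tool_pos: [0.5233, -0.1578, -0.0142]
ee_rot: [3.141, 0.0, 1.571]
wrist_force: [-0.4, 1.8, -0.9]
width: 0.0502
finger_force: 0.8
```

```bash
python3 m2.py -.313 -.16 12
```

```text
scene [array([ 522.8, -225. ]), array([123.6,  95. ]), np.float64(89.5)] 2508 [[475.0, -286.0], [570.0, -287.0], [571.0, -164.0], [476.0, -163.0]]
side [array([ 523.5, -225. ]), array([129. ,  92.3]), np.float64(89.2)] 3019 [[476.0, -289.0], [569.0, -290.0], [571.0, -161.0], [478.0, -160.0]]
16.175 [ 0.5233 -0.1584 -0.0141] [3.1413e+00 1.1000e-03 1.5702e+00] [-0.5 -0.7  0. ]
```

Call:
{"fn": "carry_out", "kwargs": {
  "steps": [
    [[-0.006,0,0],0,-0.06],
    [[-0.012,0,0],0,-0.06],
    [[-0.018,0,0],0,-0.06],
    [[-0.022,0,0],0,-0.06],
    [[-0.025,0,0],0,-0.06],
    [[-0.027,0,0],0,-0.06],
    [[-0.027,0,0],0,-0.06]
  ]
}}

```text
time: 17.05
tool_pos: [0.5234, -0.1847, -0.0141]
ee_rot: [3.141, 0.001, 1.571]
wrist_force: [-0.3, 0.7, 0.7]
width: 0.0498
finger_force: 0.6
```

Call:
{"fn": "carry_out", "kwargs": {
  "steps": [
    [[-0.001,0,0],0,-0.06],
    [[-0.002,0,0],0,-0.06]
  ]
}}

```text
time: 17.3
tool_pos: [0.5234, -0.1861, -0.0141]
ee_rot: [3.141, -0.0, 1.571]
wrist_force: [0.1, 2.3, 2.1]
width: 0.0493
finger_force: 1.4
```

Call:
{"fn": "carry_out", "kwargs": {
  "steps": [
    [[-0.001,0,0],0,-0.06],
    [[-0.0015,0,0],0,-0.06]
  ]
}}

```text
time: 17.55
tool_pos: [0.5234, -0.1869, -0.0141]
ee_rot: [3.141, -0.002, 1.571]
wrist_force: [-0.8, 5.4, 2.8]
width: 0.0499
finger_force: 2.9
```

Call:
{"fn": "carry_out", "kwargs": {
  "steps": [
    [[-0.001,0,0],0,-0.06],
    [[-0.002,0,0],0,-0.06],
    [[-0.002,0,0],0,-0.06]
  ]
}}

```text
time: 17.92
tool_pos: [0.5233, -0.1867, -0.0141]
ee_rot: [-3.142, -0.005, 1.571]
wrist_force: [0.2, 9.7, 4.2]
width: 0.0499
finger_force: 5.0
```

```bash
python3 m2.py -.313 -.19 13
```

```text
scene [array([ 522.9, -254.1]), array([118.4,  95.7]), np.float64(89.6)] 2478 [[475.0, -313.0], [570.0, -314.0], [571.0, -195.0], [475.0, -195.0]]
side [array([ 523.9, -251.6]), array([122.9,  92.5]), np.float64(89.9)] 3084 [[478.0, -313.0], [570.0, -313.0], [570.0, -190.0], [478.0, -190.0]]
18.025 [ 0.5233 -0.1867 -0.014 ] [-3.1416 -0.0053  1.5712] [-0.4 10.2  4.1]
```

View pics/scene13.png

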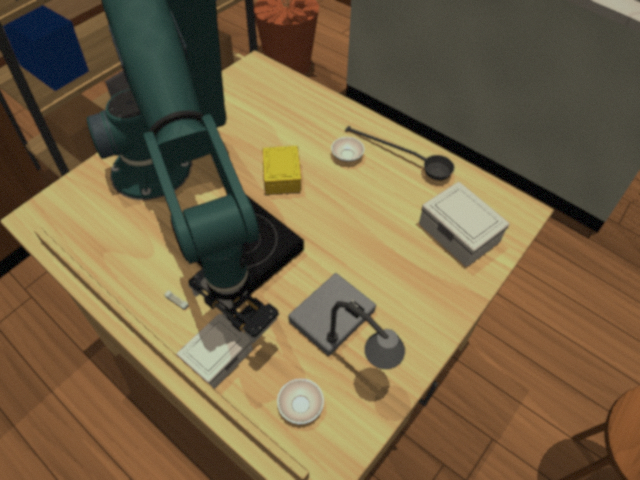

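The scene view shows the box at (215,350) flat against the rail, and the push force has risen to 10 N with no further travel. I'll back the fingers off and lift.

Call:
{"fn": "carry_out", "kwargs": {
  "steps": [
    [[0.01,0,0],0,-0.06],
    [[0.03,0,0],0,-0.06],
    [[0.03,0,0],0,-0.06],
    [[0.03,0,-0.05],0,-0.06],
    [[0.03,0,-0.1],0,-0.06],
    [[0.03,0,-0.16],0,-0.06],
    [[0.08,0,-0.2],0,-0.06],
    [[0.14,0,-0.2],0,-0.06],
    [[0.2,0,-0.2],0,-0.06],
    [[0.2,0,-0.2],0,-0.06]
  ]
}}

```text
time: 19.27
tool_pos: [0.5231, 0.0135, 0.1861]
ee_rot: [3.141, -0.0, 1.577]
wrist_force: [-0.8, -0.0, -0.2]
width: 0.0497
finger_force: 0.0
```

```bash
python3 m2.py -.3135 -.17 14
python3 - <<'E'
from h import *
s=snap('side');X=cloud(s)
for k,a in dict(dishb=(.02,.035,.6,.85,-.3,-.13),disha=(.02,.035,.28,.45,.3,.5),rest=(.008,.02,.3,.45,-.29,-.18)).items():
    b=blob(X,*a); print(k,np.round(b[0][0],1))
# gap between box front and rail: heights at top level along y for x=.49,.52,.55
for x in (.485,.505,.525,.545,.562):
    m=(abs(X[...,0]-x)<.004)&(X[...,1]<-.295)&(X[...,1]>-.34)&(X[...,2]>-.05)
    P=X[m]; print(x,P[:,2].min().round(3),'box front y',P[P[:,2]>.0535][:,1].min().round(4))
E
```

```text
scene [array([ 522.6, -254.6]), array([117.9,  95.1]), np.float64(90.0)] 2501 [[475.0, -313.0], [570.0, -313.0], [570.0, -196.0], [475.0, -196.0]]
side [array([ 523.6, -254.7]), array([ 92.5, 117.6]), np.float64(0.1)] 3017 [[477.0, -196.0], [477.0, -314.0], [570.0, -313.0], [570.0, -196.0]]
19.375 [0.5233 0.0101 0.1857] [3.1414e+00 1.3000e-03 1.5721e+00] [-0.1  0.6 -0.4]
dishb [ 718.  -224.1]
disha [368.3 372.2]
rest [ 360.2 -223.8]
0.485 -0.002 box front y -0.3173
0.505 -0.002 box front y -0.3164
0.525 -0.002 box front y -0.3156
0.545 -0.001 box front y -0.3162
0.562 -0.001 box front y -0.3162
```

View pics/side14.png

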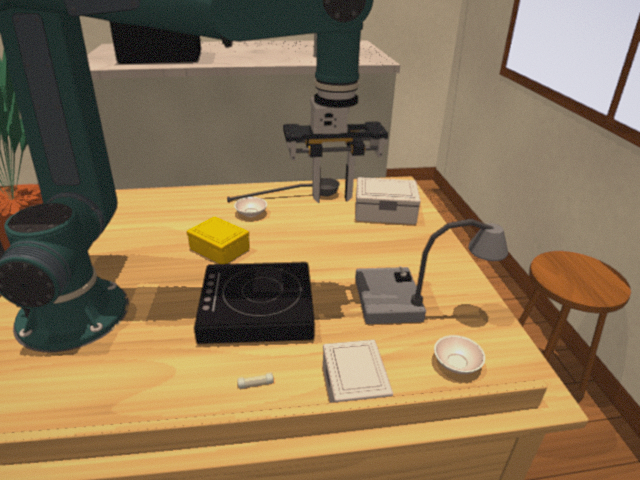

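The side view shows the box at (355,370) against the rail. The dishes, rest, ladle and switch (403,275) are as they were, and the arm is clear.

```bash
python3 -c "
from bench import robot
print(robot.close_job())"
```

```text
the job is handed in; nothing more can be done
None
```

The white box went through the gap narrow end first and now sits flat against the end rail; the dishes, ladle, chopstick rest and lamp switch look unmoved, and the job was handed in at about 19.5 s without a verdict shown.

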